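# Dial open the desk lockbox and draw its bolt

### The job

Open the lockbox: by its crank knob, turn the dial clockwise, pass the red mark once and stop at red the second time; turn it counter-clockwise, pass the green mark once and stop at green the second time; then turn it slowly clockwise until you feel it come up firm. Slide the red bolt fully open, away from the robot, and let go. Never force the dial or the bolt, and leave the other things on the desk alone.

Things in the scene. Friction and masses are not known exactly. Their poses are not given: they have to be found in the camera images.
- lockbox: Grey steel lockbox flat on the desk, fixed: 124 (x) by 220 (y) by 60 mm high, dark top plate. Origin: centre of its underside; x points away from the robot (yaw up to 0.3 rad), y left, z up. Wheels inside keep count of the dialing, so pass and reverse as told; a mistake leaves the bolt blocked, and one may begin again from the first step (clockwise, 1.25 turns or more, to red).
- dial: Round black dial on the box, radius 43 mm, top 71 mm above the desk, in an aluminium bezel with ticks every 10 degrees. Origin on its axis at z 60 mm; its x axis points to the crank knob (white line). Turns without limit, with about 3 N at the knob. At the start it is 1.4 to 3.45 rad short of red, clockwise. It is at a mark when the knob points at it within 0.1 rad.
- dial_axis (a point): Point on the dial's axis at the height of the box's top, 60 mm above the desk; at x 0, y +45 mm of the box. The last number has no mark: 1.2 to 2.3 rad clockwise of green a spring nose inside drops into the dial, which then comes up firm and can be moved only about 0.15 rad to and fro. More than 20 N at the knob beyond its friction is forcing it.
- crank_grip (a point): Middle of the crank knob, 100 mm above the desk: an upright black cylinder with white cap, 18 mm in diameter, spanning 75 to 113 mm above the desk, 30 mm from the dial's axis. It spins freely on its post, so it can be pinched from above and led round in a circle without turning the wrist. Below it lie only the dial and its hub (radius 12 mm, top 75 mm above the desk).
- red_mark (a point): Centre of the red dot on the bezel, 9 mm across, 53.5 mm from the dial's axis, 60 mm above the desk. Seen from above it lies 2.60 rad counter-clockwise from the box's +x.
- green_mark (a point): Centre of the green dot on the bezel, 9 mm across, 53.5 mm from the dial's axis, 60 mm above the desk; 3.18 rad counter-clockwise from the box's +x, 0.58 rad counter-clockwise of the red dot.
- bolt: Red bolt tab on the box: an upright fin 12 mm thick along the box's x, 26 mm wide along y, top 103 mm above the desk. Origin under the fin's centre at z 60 mm; shut, it is at x 0, y -70 mm of the box. It slides 16 mm along the box's +x (away from the robot) to its stop with about 2 N of friction and stays where it is left. While locked it stops after about 1 mm; over 20 N is forcing it.
- bolt_grip (a point): Middle of the bolt's fin at the height to grip, 90 mm above the desk.
- mug_red: Red mug standing near the right rear of the box, 84x123x91 mm; a bystander. Origin: centre of its underside.
- notes_yellow: Yellow pad of notes, 77x76x24 mm; a bystander. Origin: centre of its underside.
- spectacles: Dark red spectacles, 141x142x42 mm; a bystander. Origin: centre of its underside.

How it is judged (in metres and radians):
At the end, for the whole second after the job is handed in: The bolt stands at least 13.5 mm along its 16 mm of travel and is at rest; mug, notes and spectacles are within 30 mm of where they stood (x of bolt in the frame of lockbox above 0.0135 m and linear speed of bolt below 0.01 m/s and distance of each of mug_red, notes_yellow, spectacles from where it was at the start of the episode below 0.03 m); the robot touches nothing.
It fails at once if the dial is forced: its hidden nose or wheels take more than 20 N from the dial (contact force between dial and lockbox above 20 N).
It fails at once if the locked bolt is forced: more than 20 N on its stop inside the box (contact force between bolt and lockbox above 20 N).
It fails at once if a bystander is pushed away or knocked over (distance of any of mug_red, notes_yellow, spectacles from where it was at the start of the episode above 0.03 m).
It also fails if it takes over 72 s, if anything falls off the work surface, if the arm or the gripper's body presses on something with over 40 N, if the wrist force passes 120 N, or if a joint passes its speed limit or range.

### The arm

A 6-joint arm with a two-finger parallel gripper is mounted at the origin on a cart in front of the work surface, level with it; the furniture and walls round the work are solid. World frame = base frame: x ahead of the robot, y to its left, z up, the work surface at z = 0. Lengths are in m, angles in degrees, forces in N, time in s.
With the tool pointing down it reaches from about 0.425 to 0.95 m from the base axis. Payload 14.7 kg.
Tool frame: the origin (TCP) lies on the centre line of the jaws, within the pads' length; the fingertips stand 14 mm ahead of it and the grasp point (between the pads) lies 5 mm behind it; z points along the fingers, y is the line along which they close (so a half turn about z gives the same grasp; the last joint's range is limited). The gripper opens to 85 mm and grips with 20 to 120 N. Pads are 22 mm wide; open, the fingers measure 114 mm over their backs; the gripper's body (76 mm by 85 mm) begins 54 mm behind the grasp point. The pads swing forward as they close: fully open they stand 13 mm farther back than shut.
Start: joints at [-65.982, 27.513, 91.461, -0, 61.026, -2.67], TCP at [0.292, -0.581, 0.245] pointing down, gripper open.
Joint ranges: [-157.49, 157.49], [-46.99, 117.5], [13.45, 153.17], [-89.5, 269.5], [5.16, 153.95], [-167.48, 167.48]. Speed limits (degrees/s): [108.29, 108.29, 136.94, 172.46, 172.46, 172.46].

### API

Orientations are given as a 3x3 rotation matrix whose columns are the frame's x, y, z axes.
In Python, from station import ctrl gives the robot as it stands.
- The arm moves only by the tool play_rows, never from a script. Its argument "moves" is a list of rows, each a list of 5 numbers: the shift along the tool's x, y, z in cm, then the turn about the tool's z in rad, then the opening in per cent of the stroke, from 0 (shut) to 100 (fully open). In form: [[x, y, z, spin, fingers], ...]. A call has 1 to 5 rows; each row is the pose to reach, as a shift and turn from the pose commanded when the call began, along the tool's axes at that moment; what a row does not reach only later rows make up. A row lasts 1/12 s, in which the tool goes at most 41.7 mm and 7.16 degrees, less where a joint would pass 70% of its speed; a pose out of reach is approached as far as the arm can. A call with a gripper value outside its range is refused whole. The fingers move at their own pace and stop on an object; "squeeze" is the grip in N (left out, the last holds). Time passes only in rows, so rows that repeat a pose let the fingers close. It gives the time, the measured TCP pose, the force, the opening and the grip force at its end, in the units of the state.
- ctrl.sense(): the state, without advancing time (a new reading comes with each control period).
- ctrl.get_image(name): name is "side" or "top" or "wrist"; returns (picture, depth): 400x640x3 uint8, blue, green, red; 400x640 float32, m along the optical axis (not along the pixel's ray), 0 where there is no reading.
- ctrl.camera_params(name): a dict with "K" (3x3 intrinsics, pixels), "cam_to_world" (4x4, takes a point from camera to world coordinates); the wrist camera has in their place "hand_eye" (4x4, takes a point from camera to tool coordinates, whose origin is the TCP and whose axes are the flange's). Camera axes: x right, y down, z forward; pixel columns grow to the right and rows downward; lengths in m; the calibration is good to about 2 mm. The wrist camera is an equidistant fisheye: a pixel r from the principal point sees the ray r / f radians off the axis. A picture is of the moment at which its call begins: read the wrist's pose just before it. camera_params takes no time and is no camera call.
- ctrl.sign_off(): hands the job in; it is judged then, once.
The state is a dict: "t": time; "q": joint angles; "qd": joint speeds; "effort": joint torques, N m; "tcp_pos": TCP position; "tcp_rot": TCP orientation; "force": force on the tool from outside, world axes, zero at the start; "moment": the same for the moment, N m; "gripper_width": finger opening in m; "finger_force": force on a finger pad.
Only numpy, scipy, OpenCV 4.12 (cv2) and the standard library are available. Lean on these libraries where they do the work, as an engineer would, in place of code of your own. Each camera call takes 0.05 s, during which the arm holds its last target. There are 200 camera calls.

## Working session

There is one attempt and no reset: what is moved stays moved. The work goes in short steps, Python scripts to look and compute and a tool call to move; the robot and the scene stay as the last step left them, time stands still between calls to the robot, and variables do not carry over. Pictures are saved under pics/ and viewed, at most 10 in all, crops included, and the job is handed in when it is done.

Besides the shell and the picture viewer there is one more tool, called after "Emit:" as a command line: name --pt "numbers of a row" for each row, then --argument value for the rest. play_rows: Moves the arm, as the interface text tells. Its arguments: {"type":"object","properties":{"moves":{"type":"array"},"squeeze":{"type":"number"}},"required":["moves"]}

```bash
ls; mkdir -p pics; python3 - <<'E'
from station import ctrl
import cv2,numpy as np
np.set_printoptions(precision=4,suppress=True)
s=ctrl.sense();print(s)
for n in("top","side"):
    im,d=ctrl.get_image(n);cv2.imwrite(f"pics/{n}0.png",im);np.save(f"{n}0.npy",d);print(n,ctrl.camera_params(n))
print(ctrl.camera_params("wrist"))
E
```

```text
pics
{'t': 0.0, 'q': array([-65.9825,  27.5501,  91.4947,   0.0003,  61.026 ,  -2.6712]), 'qd': array([-0.0606, -0.0651,  0.0239,  0.0489, -0.0406,  0.0168]), 'effort': array([  0.0022, -95.0632, -43.0179,   0.    ,   0.0123,   0.0001]), 'tcp_pos': array([ 0.2918, -0.5804,  0.2447]), 'tcp_rot': array([[ 0.8935,  0.4491, -0.0005],
       [ 0.4491, -0.8935,  0.0011],
       [ 0.0001, -0.0012, -1.    ]]), 'force': array([0.0475, 0.4654, 0.1041]), 'moment': array([-0.0513, -0.0624,  0.0184]), 'finger_force': 0.0, 'gripper_width': 0.08575672904062463}
top {'K': array([[460.4366,   0.    , 327.8356],
       [  0.    , 460.4366, 201.9236],
       [  0.    ,   0.    ,   1.    ]]), 'cam_to_world': array([[-0.007 , -0.9965,  0.0833,  0.4747],
       [-0.9999,  0.0063, -0.0095, -0.272 ],
       [ 0.009 , -0.0834, -0.9965,  1.1265],
       [ 0.    ,  0.    ,  0.    ,  1.    ]])}
side {'K': array([[373.5006,   0.    , 325.8057],
       [  0.    , 373.5006, 194.6847],
       [  0.    ,   0.    ,   1.    ]]), 'cam_to_world': array([[ 0.0221,  0.8156, -0.5782,  1.068 ],
       [ 0.9996, -0.0096,  0.0246, -0.3089],
       [ 0.0145, -0.5785, -0.8155,  0.7942],
       [ 0.    ,  0.    ,  0.    ,  1.    ]])}
{'K': array([[309.7069,   0.    , 315.6927],
       [  0.    , 309.7069, 203.5663],
       [  0.    ,   0.    ,   1.    ]]), 'hand_eye': array([[-0.0013, -0.9594, -0.282 ,  0.0719],
       [ 1.    , -0.0017,  0.001 , -0.001 ],
       [-0.0015, -0.282 ,  0.9594, -0.1285],
       [ 0.    ,  0.    ,  0.    ,  1.    ]])}
```

View pics/top0.png

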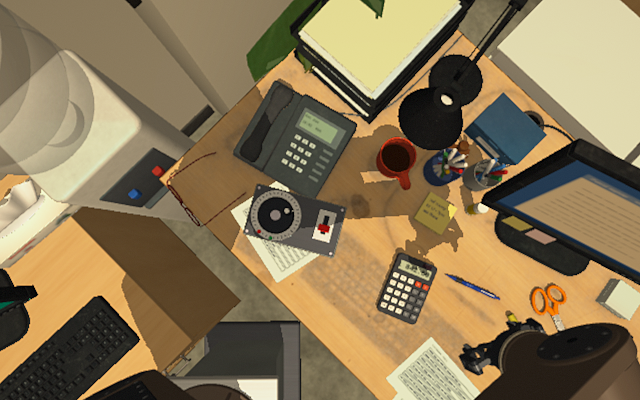

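View pics/side0.png

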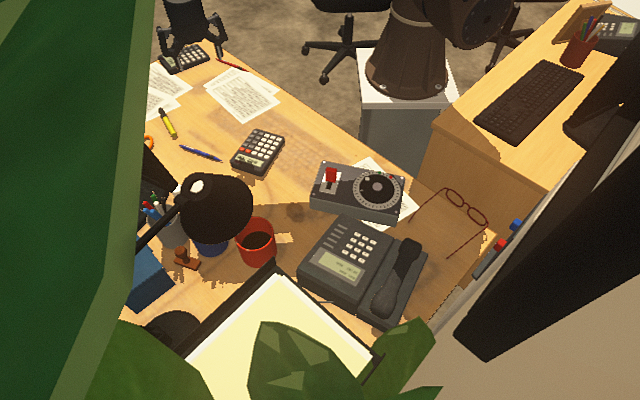

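The top view shows the lockbox around (295,220): dial near (276,215), red bolt near (324,230). The mug is at (397,158), the notes at (435,212), the spectacles at (190,190), and a phone stands behind the box. The side view shows the box around (357,190), with the bolt at (331,175) and the dial at (377,187).

```bash
cat > h.py <<'E'
import numpy as np,cv2
from station import ctrl
np.set_printoptions(precision=4,suppress=True)
def ray(name,uv,pose=None):
    p=ctrl.camera_params(name);K=p["K"];x=(uv[0]-K[0,2])/K[0,0];y=(uv[1]-K[1,2])/K[1,1]
    if name=="wrist":
        r=np.hypot(x,y);s=np.sin(r)/r if r>1e-9 else 1;d=np.array([x*s,y*s,np.cos(r)])
        T=np.eye(4);T[:3,:3]=pose[1];T[:3,3]=pose[0];M=T@p["hand_eye"]
    else: d=np.array([x,y,1.]);M=p["cam_to_world"]
    return M[:3,3],M[:3,:3]@d
def at(name,uv,z,pose=None):
    o,d=ray(name,uv,pose);return o+d*(z-o[2])/d[2]
def tri(*rays):
    A=np.zeros((3,3));b=np.zeros(3);P=[]
    for o,d in rays:
        d=d/np.linalg.norm(d);Q=np.eye(3)-np.outer(d,d);A+=Q;b+=Q@o;P.append((Q,o))
    x=np.linalg.solve(A,b);return x,[np.linalg.norm(Q@(x-o))*1e3 for Q,o in P]
E
python3 - <<'E'
import cv2,numpy as np
a=cv2.imread("pics/top0.png")[175:285,225:365];b=cv2.imread("pics/side0.png")[150:230,300:415]
a=cv2.resize(a,None,fx=4,fy=4,interpolation=2);b=cv2.resize(b,None,fx=4,fy=4,interpolation=2)
cv2.imwrite("pics/c1.png",a)
im=np.zeros((440+160,800,3),np.uint8)
cv2.imwrite("pics/c2.png",b)
d=np.load("top0.npy");print(d[175:285:10,225:365:10])
E
```

```text
[[0.        1.1375295 1.1365316 1.1344687 1.1339339 1.1181681 1.1116146
  1.106184  1.1025268 1.0971348 1.0990286 1.1390414 1.1412517 1.1364553]
 [1.1309137 1.1324421 1.1356658 1.1314676 1.0805709 1.1334083 1.115007
  1.1097687 1.1045221 1.1053982 1.1353906 1.1368169 1.1356877 1.1336142]
 [1.1294329 1.1286588 1.1315242 1.0708866 1.0689816 1.0683924 1.0695057
  1.0709567 1.113296  1.1064715 1.1340982 1.1347741 1.1311234 1.1368207]
 [1.1252687 1.127095  1.1280963 1.0653516 1.0557519 1.0565302 1.0601469
  1.0687405 1.0731423 1.0684577 1.0702935 1.0695109 1.1328187 1.1250328]
 [1.1249394 1.1253153 1.1274161 1.0651604 1.0522996 1.0566258 1.0557374
  1.0670829 1.0639818 1.0708536 1.0639977 1.0641617 1.129354  1.1272402]
 [1.122893  1.1214967 1.0648639 1.0618997 1.0554707 1.0564663 1.053202
  1.0652277 1.070228  1.0656027 1.0259537 1.0651966 1.124691  1.1271517]
 [1.122765  1.1225934 1.1210387 1.0637296 1.0610529 1.0597885 1.0593654
  1.0669693 1.0636668 1.0649382 1.0617461 1.0632999 1.1261381 1.1226358]
 [1.1247814 1.1200293 1.1209174 1.1231956 1.1171571 1.1158429 1.1238325
  1.0602227 1.0625849 1.0640519 1.0633937 1.0662092 1.1214687 1.1234996]
 [1.8325012 1.1220754 1.1173704 1.1166644 1.117737  1.1202804 1.1180602
  1.1168166 1.1190302 1.1176875 1.063159  1.1193671 1.1234154 1.1206254]
 [1.8448013 1.8356236 1.1201572 1.1207674 1.1167536 1.1125399 1.1145575
  1.1199934 1.1188047 1.1201613 1.117941  1.1200422 1.116776  1.1195014]
 [1.8299555 1.8278192 1.8395122 1.1203542 1.1128232 1.1121967 1.1160063
  1.1130236 1.1176947 1.116904  1.1162841 1.1160266 1.1145443 1.1209276]]
```

View pics/c1.png

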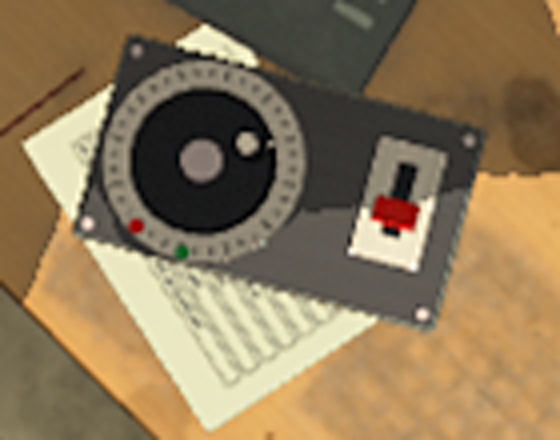

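View pics/c2.png

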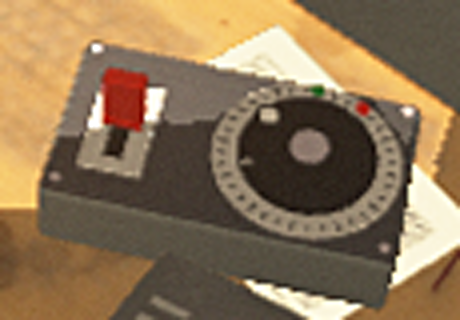

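The crops (4x) show, in top / side crop pixels: hub (201,160) / (308,146), red dot (137,226) / (363,109), green dot (182,252) / (318,91), white knob cap (247,143) / (269,115), and fin (397,208) / (127,73).

```bash
python3 - <<'E'
from h import *
P=dict(hub=((201,160),(308,146)),red=((137,226),(363,109)),green=((182,252),(318,91)),cap=((247,143),(269,115)),fin=((397,207),(127,73)),
 s1=((137,50),(384,246)),s2=((470,140),(54,176)),s3=((422,314),(96,47)),s4=((87,223),(408,112)))
Z=dict(hub=.075,red=.06,green=.06,cap=.113,fin=.103,s1=.06,s2=.06,s3=.06,s4=.06)
X={}
for k,(a,b) in P.items():
    ta=(225+(a[0]+.5)/4-.5,175+(a[1]+.5)/4-.5);sb=(300+(b[0]+.5)/4-.5,150+(b[1]+.5)/4-.5)
    x,e=tri(ray("top",ta),ray("side",sb));A=at("top",ta,Z[k]);B=at("side",sb,Z[k]);X[k]=(A+B)/2
    print(k,x,np.round(e,1),"planes",A,B)
h=X['hub']
for k in('red','green','cap'):
    v=X[k]-h;print(k,np.hypot(*v[:2])*1e3,np.arctan2(v[1],v[0]))
v=X['s1']-X['s2'];print("yaw long",np.arctan2(v[1],v[0])-np.pi/2);v=X['s4']-X['s3'];print(np.arctan2(v[1],v[0])-np.pi/2)
print("ctr",sum(X[f's{i}'] for i in(1,2,3,4))/4)
E
```

```text
hub [ 0.5341 -0.1625  0.0746] [1.7 1.7] planes [ 0.5343 -0.1609  0.075 ] [ 0.5344 -0.1643  0.075 ]
red [ 0.497  -0.1238  0.0628] [0.9 0.9] planes [ 0.4972 -0.1225  0.06  ] [ 0.4948 -0.1239  0.06  ]
green [ 0.4819 -0.1499  0.0622] [1.2 1.2] planes [ 0.4821 -0.1485  0.06  ] [ 0.4801 -0.1506  0.06  ]
cap [ 0.5411 -0.1914  0.1144] [1.1 1.1] planes [ 0.5413 -0.1902  0.113 ] [ 0.54   -0.1923  0.113 ]
fin [ 0.5056 -0.273   0.1103] [0.4 0.4] planes [ 0.5058 -0.2726  0.103 ] [ 0.4996 -0.273   0.103 ]
s1 [ 0.5989 -0.1236  0.0633] [1.2 1.2] planes [ 0.5995 -0.1219  0.06  ] [ 0.5967 -0.124   0.06  ]
s2 [ 0.5456 -0.3162  0.062 ] [1. 1.] planes [ 0.5457 -0.3153  0.06  ] [ 0.544  -0.3173  0.06  ]
s3 [ 0.4455 -0.2884  0.0635] [1.7 1.7] planes [ 0.4455 -0.2867  0.06  ] [ 0.4424 -0.29    0.06  ]
s4 [ 0.4989 -0.0952  0.0618] [1.2 1.2] planes [ 0.4991 -0.0937  0.06  ] [ 0.4975 -0.096   0.06  ]
red 54.9632596848773 2.341954486274812
green 54.807400593432185 2.901099639101783
cap 29.342882062904796 -1.3528585077354158
yaw long -0.2686355348048013
-0.2738090677226632
ctr [ 0.5213 -0.2056  0.06  ]
```

Emit:
play_rows --pt "3.3 -1.97 0.5 0 60" --pt "6.6 -3.94 1 0 60" --pt "9.9 -5.9 1.5 0 60" --pt "13.2 -7.86 2 0 60" --pt "16.5 -9.83 2.5 0 60" --squeeze 20

```text
t: 0.52
tcp_pos: [0.3956, -0.4171, 0.2199]
tcp_rot: [[0.894, 0.449, -0.0], [0.449, -0.894, 0.0], [-0.0, -0.0, -1.0]]
force: [1.2, 0.3, 0.2]
gripper_width: 0.0506
finger_force: 0.0
```

Emit:
play_rows --pt "3.3 -1.97 0.5 -0.12 60" --pt "6.6 -3.94 1 -0.24 60" --pt "9.9 -5.9 1.5 -0.36 60" --pt "13.2 -7.86 2 -0.48 60" --pt "16.5 -9.83 2.5 -0.6 60"

```text
t: 0.93
tcp_pos: [0.499, -0.2551, 0.1949]
tcp_rot: [[0.479, 0.878, -0.0], [0.878, -0.479, 0.0], [-0.0, -0.0, -1.0]]
force: [-0.0, -0.7, -0.8]
gripper_width: 0.0514
finger_force: 0.0
```

```bash
cat > to.py <<'E'
import sys
from h import *
# shift (cm, tool axes) and spin to a world TCP target, tool y along box x
t=np.array(list(map(float,sys.argv[1:4])));yaw=float(sys.argv[4]) if len(sys.argv)>4 else -.27
s=ctrl.sense();R=s["tcp_rot"];p=s["tcp_pos"]
cur=np.arctan2(R[1,1],R[0,1]);print("t",s["t"],"pos",p,"F",s["force"],"w",s["gripper_width"])
print("shift cm",100*R.T@(t-p),"spin",-((yaw-cur+np.pi)%(2*np.pi)-np.pi),"tooly",cur)
E
python3 to.py .5403 -.1915 .18
```

```text
t 0.9333 pos [ 0.499  -0.2551  0.1949] F [-0.0078 -0.692  -0.8468] w 0.051437382674174296
shift cm [7.5562 0.5794 1.4946] spin -0.22914839429175116 tooly -0.49914839429175123
```

Emit:
play_rows --pt "3.8 0.3 0.7 -0.115 60" --pt "7.6 0.6 1.5 -0.229 60" --pt "7.6 0.6 1.5 -0.229 60"

```text
t: 1.18
tcp_pos: [0.5427, -0.1881, 0.1789]
tcp_rot: [[0.262, 0.965, -0.001], [0.965, -0.262, 0.002], [0.001, -0.001, -1.0]]
force: [-1.7, 0.9, 0.6]
gripper_width: 0.0513
finger_force: 0.0
```

```bash
python3 - <<'E'
from h import *
s=ctrl.sense();print(s["tcp_pos"],s["tcp_rot"])
np.savez("w1.npz",p=s["tcp_pos"],R=s["tcp_rot"])
im,d=ctrl.get_image("wrist");cv2.imwrite("pics/w1.png",im)
p=ctrl.camera_params("wrist");K=p["K"];T=np.eye(4);T[:3,:3]=s["tcp_rot"];T[:3,3]=s["tcp_pos"];M=np.linalg.inv(T@p["hand_eye"])
def proj(X):
    c=M[:3,:3]@X+M[:3,3];th=np.arctan2(np.hypot(c[0],c[1]),c[2]);r=np.hypot(c[0],c[1])
    return K[:2,2]+K[0,0]*th*c[:2]/r
a=np.array([.5338,-.1624]);f=lambda r,t,z:np.array([a[0]+r*np.cos(t),a[1]+r*np.sin(t),z])
for n,X in dict(hub=f(0,0,.075),cap=f(.03,-1.353,.113),red=f(.0535,2.33,.06),green=f(.0535,2.91,.06),bolt=np.array([.5026,-.2731,.103])).items():print(n,proj(X))
E
```

```text
[ 0.5427 -0.1881  0.1789] [[ 0.2616  0.9652 -0.0007]
 [ 0.9652 -0.2616  0.0016]
 [ 0.0014 -0.0011 -1.    ]]
hub [296.3532 180.7362]
cap [314.4012 231.2492]
red [241.1239 144.0202]
green [233.8493 179.6255]
bolt [296.5672 325.2083]
```

View pics/w1.png

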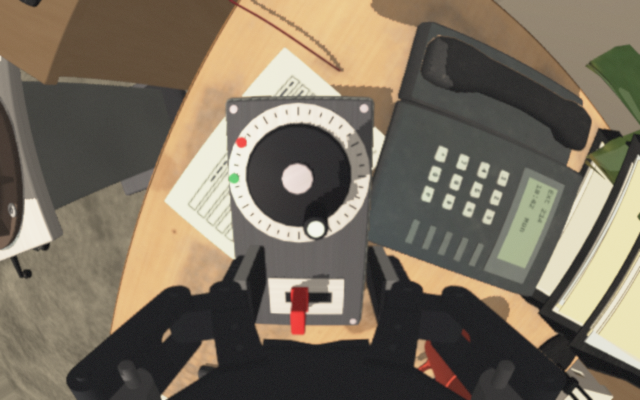

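The wrist view shows the hub at (297,178), cap (315.5,229), red dot (242,143), green dot (234,178) and fin top near (299,292), each within about 2 px of my prediction apart from the fin, which I only estimated by eye.

```bash
python3 - <<'E'
from h import *
w=np.load("w1.npz");po=(w["p"],w["R"])
for n,uv,z in(("hub",(297,178.5),.075),("cap",(315.5,229.5),.113),("red",(242,143),.06),("green",(234,178),.06)):print(n,at("wrist",uv,z,po))
tri_=tri(ray("wrist",(315.5,229.5),po),ray("top",(225+247.5/4-.5,175+143.5/4-.5)),ray("side",(300+269.5/4-.5,150+115.5/4-.5)));print("cap",tri_)
E
python3 to.py .5405 -.1913 .095
```

```text
hub [ 0.5348 -0.1608  0.075 ]
cap [ 0.5413 -0.1907  0.113 ]
red [ 0.4979 -0.123   0.06  ]
green [ 0.4823 -0.1488  0.06  ]
cap (array([ 0.5411, -0.1911,  0.1136]), [np.float64(0.6664778046111585), np.float64(0.849494227745293), np.float64(1.4676479025367317)])
t 1.2333 pos [ 0.5415 -0.1901  0.1793] F [-0.3517 -0.0817  0.3046] w 0.05085463387126055
shift cm [-0.1427 -0.0542  8.4293] spin -8.141301540209867e-05 tooly -0.2700814130154019
```

Emit:
play_rows --pt "-0.1 -0.05 2.2 0 60" --pt "-0.1 -0.05 4.4 0 60" --pt "-0.1 -0.05 6.4 0 60" --pt "-0.1 -0.05 7.8 0 60" --pt "-0.1 -0.05 8.4 0 60"

```text
t: 1.65
tcp_pos: [0.5384, -0.1944, 0.0944]
tcp_rot: [[0.274, 0.962, -0.003], [0.962, -0.274, 0.001], [0.0, -0.003, -1.0]]
force: [-0.2, 0.5, 0.3]
gripper_width: 0.0511
finger_force: 0.0
```

Emit:
play_rows --pt "0 0 0 0 40" --pt "0 0 0 0 25" --pt "0 0 0 0 15" --pt "0 0 0 0 10" --pt "0 0 0 0 10" --squeeze 25

```text
t: 2.07
tcp_pos: [0.5403, -0.1946, 0.0972]
tcp_rot: [[0.273, 0.962, 0.001], [0.962, -0.273, -0.001], [-0.0, 0.002, -1.0]]
force: [-1.0, -2.8, 3.0]
gripper_width: 0.0173
finger_force: 25.6
```

```bash
python3 to.py .5410 -.1910 .095
```

```text
t 2.0667 pos [ 0.5403 -0.1946  0.0972] F [-0.9838 -2.8476  3.0391] w 0.01726625558180993
shift cm [ 0.3672 -0.0283  0.2238] spin -0.00605146085869368 tooly -0.2760514608586936
```

Emit:
play_rows --pt "0 0 0 0 45" --pt "0.15 0 0.1 0 45" --pt "0.35 0 0.2 0 45" --pt "0.35 0 0.2 0 45" --pt "0.35 0 0.2 0 45"

```text
t: 2.48
tcp_pos: [0.5407, -0.1904, 0.0942]
tcp_rot: [[0.272, 0.962, -0.0], [0.962, -0.272, 0.0], [0.0, -0.0, -1.0]]
force: [-0.1, -0.6, 0.7]
gripper_width: 0.0383
finger_force: 0.0
```

```bash
python3 to.py .5410 -.1910 .095
```

```text
t 2.4833 pos [ 0.5407 -0.1904  0.0942] F [-0.1439 -0.5959  0.688 ] w 0.03831493943485982
shift cm [-0.0487  0.0486 -0.0817] spin -0.005699184283361358 tooly -0.27569918428336126
```

Emit:
play_rows --pt "0 0 0 0 25" --pt "0 0 0 0 15" --pt "0 0 0 0 10" --pt "0 0 0 0 10" --pt "0 0 0 0 10" --squeeze 25

```text
t: 2.9
tcp_pos: [0.5408, -0.1908, 0.0943]
tcp_rot: [[0.273, 0.962, 0.0], [0.962, -0.273, -0.0], [-0.0, 0.0, -1.0]]
force: [-0.3, 0.2, 1.5]
gripper_width: 0.017
finger_force: 26.0
```

```bash
cat > arc.py <<'E'
# rows leading the knob (command azimuth a0 -> a1 about the axis, 30 mm) in n rows, per call of 5
import sys
from h import *
a0,a1,n=float(sys.argv[1]),float(sys.argv[2]),int(sys.argv[3])
ty=-.2745;ux=np.array([-np.sin(ty),np.cos(ty)]);uy=np.array([np.cos(ty),np.sin(ty)])
A=np.linspace(a0,a1,n+1);P=30*np.c_[np.cos(A),np.sin(A)]
for k in range(0,n,5):
    print([[round(float(ux@(p-P[k]))/10,2),round(float(uy@(p-P[k]))/10,2)] for p in P[k+1:k+6]],A[min(k+5,n)].round(3))
E
python3 to.py .5410 -.1910 .095; python3 arc.py -1.353 -4.053 10
```

```text
t 2.9 pos [ 0.5408 -0.1908  0.0943] F [-0.3207  0.2249  1.5185] w 0.017009090588488065
shift cm [-0.0147  0.0291 -0.0651] spin -0.006023925782695283 tooly -0.2760239257826954
[[-0.28, -0.76], [-0.35, -1.56], [-0.21, -2.36], [0.15, -3.08], [0.68, -3.69]] -2.703
[[0.68, -0.44], [1.45, -0.69], [2.25, -0.72], [3.04, -0.53], [3.75, -0.14]] -4.053
```

Emit:
play_rows --pt "-0.28 -0.76 0 0 10" --pt "-0.35 -1.56 0 0 10" --pt "-0.21 -2.36 0 0 10" --pt "0.15 -3.08 0 0 10" --pt "0.68 -3.69 0 0 10"

```text
t: 3.32
tcp_pos: [0.5074, -0.1741, 0.0945]
tcp_rot: [[0.273, 0.962, 0.003], [0.962, -0.273, -0.0], [0.0, 0.003, -1.0]]
force: [15.0, 4.5, -8.3]
gripper_width: 0.0171
finger_force: 25.4
```

```bash
cat > st.py <<'E'
from h import *
s=ctrl.sense();v=s["tcp_pos"][:2]-[.5343,-.1617]
print("t",s["t"],"az",np.arctan2(v[1],v[0]),"r",np.hypot(*v)*1e3,s["tcp_pos"],"F",s["force"],"w",s["gripper_width"],s["finger_force"])
E
python3 st.py; python3 arc.py -4.053 -9.303 20;
```

```text
t 3.3167 az -2.711300333077387 r 29.638451062493747 [ 0.5074 -0.1741  0.0945] F [15.0427  4.5187 -8.3419] w 0.017064020450129315 25.40888786315918
[[0.56, 0.55], [0.97, 1.22], [1.18, 1.97], [1.2, 2.76], [1.0, 3.52]] -5.366
[[-0.38, 0.69], [-0.93, 1.25], [-1.61, 1.65], [-2.36, 1.86], [-3.15, 1.87]] -6.678
[[-0.76, -0.2], [-1.44, -0.58], [-2.0, -1.13], [-2.4, -1.81], [-2.61, -2.57]] -7.991
[[-0.01, -0.79], [0.19, -1.54], [0.58, -2.23], [1.14, -2.78], [1.81, -3.18]] -9.303
```

Emit:
play_rows --pt "0 0 0 0 10" --pt "0 0 0 0 10"

```text
t: 3.48
tcp_pos: [0.5072, -0.1735, 0.0944]
tcp_rot: [[0.273, 0.962, 0.002], [0.962, -0.273, 0.0], [0.001, 0.002, -1.0]]
force: [9.5, 6.8, -5.6]
gripper_width: 0.0171
finger_force: 25.6
```

```bash
python3 st.py
```

```text
t 3.4833 az -2.7302805853505454 r 29.51524257102284 [ 0.5072 -0.1735  0.0944] F [ 9.5199  6.8034 -5.5802] w 0.01707678286861005 25.58628737926483
```

Emit:
play_rows --pt "0.71 -0.41 0 0 10" --pt "1.48 -0.66 0 0 10" --pt "2.28 -0.69 0 0 10" --pt "3.07 -0.5 0 0 10" --pt "3.78 -0.11 0 0 10"

```text
t: 3.9
tcp_pos: [0.5161, -0.1376, 0.0944]
tcp_rot: [[0.272, 0.962, 0.001], [0.962, -0.272, -0.001], [-0.001, 0.001, -1.0]]
force: [4.8, -11.8, -4.2]
gripper_width: 0.0175
finger_force: 25.7
```

```bash
python3 st.py
```

```text
t 3.9 az 2.2176832337937618 r 30.263493057012937 [ 0.5161 -0.1376  0.0944] F [  4.7534 -11.8274  -4.2413] w 0.017476528072385963 25.742083489894867
```

Emit:
play_rows --pt "0.56 0.55 0 0 10" --pt "0.97 1.22 0 0 10" --pt "1.18 1.97 0 0 10" --pt "1.2 2.76 0 0 10" --pt "1.0 3.52 0 0 10"

```text
t: 4.32
tcp_pos: [0.5518, -0.1366, 0.0943]
tcp_rot: [[0.272, 0.962, -0.002], [0.962, -0.272, 0.001], [0.0, -0.002, -1.0]]
force: [-1.3, 6.7, 4.5]
gripper_width: 0.0171
finger_force: 26.7
```

```bash
python3 st.py
```

```text
t 4.3167 az 0.9624273430518887 r 30.605241593319878 [ 0.5518 -0.1366  0.0943] F [-1.2952  6.7347  4.529 ] w 0.017077229990348535 26.69528692960739
```

Emit:
play_rows --pt "-0.38 0.69 0 0 10" --pt "-0.93 1.25 0 0 10" --pt "-1.61 1.65 0 0 10" --pt "-2.36 1.86 0 0 10" --pt "-3.15 1.87 0 0 10"

```text
t: 4.73
tcp_pos: [0.5627, -0.1728, 0.0945]
tcp_rot: [[0.272, 0.962, 0.001], [0.962, -0.272, 0.0], [0.0, 0.001, -1.0]]
force: [4.3, 4.7, -1.4]
gripper_width: 0.0173
finger_force: 26.0
```

```bash
python3 st.py
```

```text
t 4.7333 az -0.3715141742015987 r 30.468332793634016 [ 0.5627 -0.1728  0.0945] F [ 4.3007  4.7273 -1.3956] w 0.01725831576970168 26.043547689914703
```

Emit:
play_rows --pt "-0.76 -0.2 0 0 10" --pt "-1.44 -0.58 0 0 10" --pt "-2.0 -1.13 0 0 10" --pt "-2.4 -1.81 0 0 10" --pt "-2.61 -2.57 0 0 10"

```text
t: 5.15
tcp_pos: [0.5301, -0.1911, 0.0944]
tcp_rot: [[0.273, 0.962, 0.001], [0.962, -0.273, -0.0], [0.0, 0.001, -1.0]]
force: [5.5, 5.6, -2.6]
gripper_width: 0.0174
finger_force: 26.1
```

```bash
python3 st.py;python3 arc.py -9.303 -10.236 5
```

```text
t 5.15 az -1.7131465881540628 r 29.70277135966718 [ 0.5301 -0.1911  0.0944] F [ 5.483   5.6215 -2.5932] w 0.017390448000981485 26.070900857448578
[[0.53, -0.17], [1.09, -0.23], [1.65, -0.19], [2.19, -0.05], [2.69, 0.19]] -10.236
```

Emit:
play_rows --pt "-0.01 -0.79 0 0 10" --pt "0.19 -1.54 0 0 10" --pt "0.58 -2.23 0 0 10" --pt "1.14 -2.78 0 0 10" --pt "1.81 -3.18 0 0 10"

```text
t: 5.57
tcp_pos: [0.505, -0.165, 0.0945]
tcp_rot: [[0.273, 0.962, 0.002], [0.962, -0.273, -0.001], [-0.0, 0.002, -1.0]]
force: [11.1, -3.4, -7.9]
gripper_width: 0.0166
finger_force: 25.6
```

Emit:
play_rows --pt "0.53 -0.17 0 0 10" --pt "1.09 -0.23 0 0 10" --pt "1.65 -0.19 0 0 10" --pt "2.19 -0.05 0 0 10" --pt "2.69 0.19 0 0 10"

```text
t: 5.98
tcp_pos: [0.5137, -0.1398, 0.0944]
tcp_rot: [[0.272, 0.962, 0.001], [0.962, -0.272, -0.001], [-0.001, 0.001, -1.0]]
force: [2.4, -10.4, -3.3]
gripper_width: 0.0171
finger_force: 26.0
```

Emit:
play_rows --pt "0 0 0 0 10" --pt "0 0 0 0 10"

```text
t: 6.15
tcp_pos: [0.5141, -0.1396, 0.0944]
tcp_rot: [[0.272, 0.962, 0.001], [0.962, -0.272, -0.001], [-0.0, 0.001, -1.0]]
force: [5.5, -2.6, -3.1]
gripper_width: 0.0173
finger_force: 25.9
```

```bash
python3 st.py; python3 - <<'E'
from h import *
s=ctrl.sense();im,d=ctrl.get_image("wrist");im2,_=ctrl.get_image("top")
np.savez("w2.npz",p=s["tcp_pos"],R=s["tcp_rot"])
a=cv2.resize(im[60:360,170:440],None,fx=1.8,fy=1.8,interpolation=2)
b=cv2.resize(im2[190:250,240:310],None,fx=4,fy=4,interpolation=2)
o=np.zeros((540,486+280,3),np.uint8);o[:,:486]=a;o[:240,486:]=b;cv2.imwrite("pics/c3.png",o)
E
```

```text
t 6.15 az 2.311271212571169 r 29.95352165789274 [ 0.5141 -0.1396  0.0944] F [ 5.4762 -2.5689 -3.1118] w 0.017316277013642422 25.94416379928589
```

View pics/c3.png

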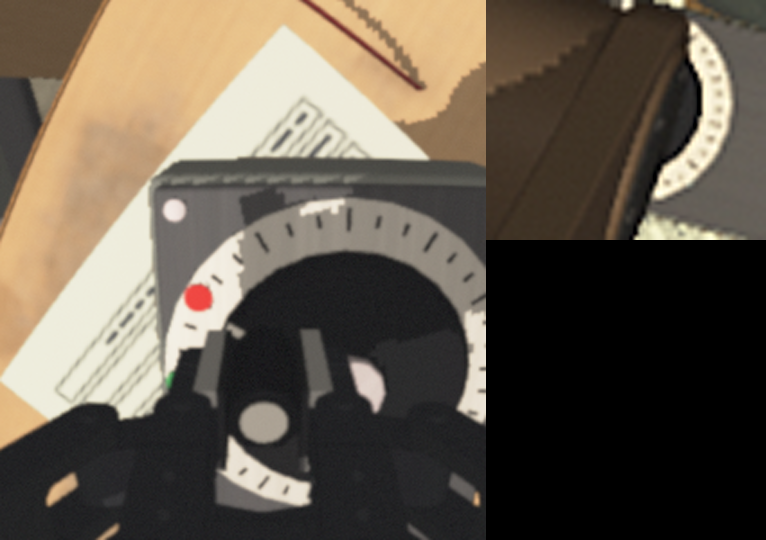

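The view shows the held cap at crop (264,422), the end of the dial's white line at (234,328) and the red dot at (198,297). I'll check their bearings.

```bash
python3 - <<'E'
from h import *
w=np.load("w2.npz");po=(w["p"],w["R"])
for n,c,z in(("line",(234,328),.071),("red",(198,297),.06),("cap",(264,422),.113),("screw",(175,209),.06)):
    X=at("wrist",(170+(c[0]+.5)/1.8-.5,60+(c[1]+.5)/1.8-.5),z,po)
    for a in((.5343,-.1617),(.5346,-.1613)):
        v=X[:2]-a;print(n,X,np.hypot(*v)*1e3,np.arctan2(v[1],v[0]))
E
python3 arc.py -10.25 -4.75 20; python3 arc.py -4.75 -3.373 5
```

```text
line [ 0.5072 -0.131   0.071 ] 40.961347147887835 2.2947773686595876
line [ 0.5072 -0.131   0.071 ] 40.863323342376056 2.3067615409621403
red [ 0.4975 -0.1223  0.06  ] 53.9040193522605 2.322541829381284
red [ 0.4975 -0.1223  0.06  ] 53.818946441202094 2.3316895782501446
cap [ 0.514  -0.1389  0.113 ] 30.566963591052776 2.298916010847942
cap [ 0.514  -0.1389  0.113 ] 30.471974765511657 2.315000828412347
screw [ 0.4993 -0.0937  0.06  ] 76.47528128953968 2.0457846064519787
screw [ 0.4993 -0.0937  0.06  ] 76.25808655569237 2.0516819907346115
[[-0.75, -0.33], [-1.57, -0.44], [-2.38, -0.33], [-3.14, -0.0], [-3.77, 0.52]] -8.875
[[-0.47, 0.67], [-0.74, 1.45], [-0.79, 2.27], [-0.61, 3.08], [-0.22, 3.8]] -7.5
[[0.57, 0.59], [1.28, 1.01], [2.08, 1.22], [2.9, 1.2], [3.68, 0.96]] -6.125
[[0.69, -0.44], [1.24, -1.06], [1.6, -1.8], [1.74, -2.61], [1.66, -3.43]] -4.75
[[-0.3, -0.77], [-0.8, -1.42], [-1.46, -1.92], [-2.23, -2.22], [-3.05, -2.29]] -3.373
```

Emit:
play_rows --pt "-0.75 -0.33 0 0 10" --pt "-1.57 -0.44 0 0 10" --pt "-2.38 -0.33 0 0 10" --pt "-3.14 0 0 0 10" --pt "-3.77 0.52 0 0 10"

```text
t: 6.67
tcp_pos: [0.5089, -0.1772, 0.0944]
tcp_rot: [[0.273, 0.962, 0.002], [0.962, -0.273, 0.0], [0.001, 0.002, -1.0]]
force: [13.7, 10.8, -6.5]
gripper_width: 0.0172
finger_force: 25.8
```

Emit:
play_rows --pt "-0.47 0.67 0 0 10" --pt "-0.74 1.45 0 0 10" --pt "-0.79 2.27 0 0 10" --pt "-0.61 3.08 0 0 10" --pt "-0.22 3.8 0 0 10"

```text
t: 7.08
tcp_pos: [0.544, -0.1899, 0.0944]
tcp_rot: [[0.273, 0.962, -0.001], [0.962, -0.273, -0.0], [-0.0, -0.001, -1.0]]
force: [-2.0, -2.0, 1.6]
gripper_width: 0.0171
finger_force: 26.5
```

```bash
python3 st.py
```

```text
t 7.0833 az -1.2393374958489631 r 29.83400313081335 [ 0.544  -0.1899  0.0944] F [-2.0002 -1.9948  1.6265] w 0.017077789550427765 26.507086157798767
```

Emit:
play_rows --pt "0.57 0.59 0 0 10" --pt "1.28 1.01 0 0 10" --pt "2.08 1.22 0 0 10" --pt "2.9 1.2 0 0 10" --pt "3.68 0.96 0 0 10"

```text
t: 7.5
tcp_pos: [0.5646, -0.1561, 0.0944]
tcp_rot: [[0.272, 0.962, 0.001], [0.962, -0.272, -0.0], [-0.0, 0.001, -1.0]]
force: [-0.0, -4.8, 0.4]
gripper_width: 0.0172
finger_force: 26.3
```

Emit:
play_rows --pt "0.69 -0.44 0 0 10" --pt "1.24 -1.06 0 0 10" --pt "1.6 -1.8 0 0 10" --pt "1.74 -2.61 0 0 10" --pt "1.66 -3.43 0 0 10"

```text
t: 7.92
tcp_pos: [0.5351, -0.1309, 0.0944]
tcp_rot: [[0.272, 0.962, 0.001], [0.962, -0.272, -0.0], [-0.0, 0.001, -1.0]]
force: [3.7, -12.9, -4.2]
gripper_width: 0.0175
finger_force: 26.0
```

```bash
python3 st.py
```

```text
t 7.9167 az 1.5457693178692433 r 30.783857410266705 [ 0.5351 -0.1309  0.0944] F [  3.6701 -12.9384  -4.1628] w 0.017518391734115495 26.00893199443817
```

Emit:
play_rows --pt "-0.3 -0.77 0 0 10" --pt "-0.8 -1.42 0 0 10" --pt "-1.46 -1.92 0 0 10" --pt "-2.23 -2.22 0 0 10" --pt "-3.05 -2.29 0 0 10"

```text
t: 8.33
tcp_pos: [0.5054, -0.1543, 0.0944]
tcp_rot: [[0.273, 0.962, 0.002], [0.962, -0.273, -0.0], [0.0, 0.002, -1.0]]
force: [14.6, 0.6, -6.5]
gripper_width: 0.0173
finger_force: 25.8
```

Emit:
play_rows --pt "0 0 0 0 10" --pt "0 0 0 0 10"

```text
t: 8.5
tcp_pos: [0.5055, -0.1548, 0.0944]
tcp_rot: [[0.273, 0.962, 0.002], [0.962, -0.273, -0.001], [-0.0, 0.002, -1.0]]
force: [6.7, -5.9, -4.2]
gripper_width: 0.0174
finger_force: 25.9
```

```bash
python3 st.py; python3 - <<'E'
from h import *
s=ctrl.sense();im,d=ctrl.get_image("wrist")
np.savez("w3.npz",p=s["tcp_pos"],R=s["tcp_rot"])
cv2.imwrite("pics/c4.png",cv2.resize(im[60:360,170:440],None,fx=1.8,fy=1.8,interpolation=2))
E
```

```text
t 8.5 az 2.9077164849674695 r 29.611251614627978 [ 0.5055 -0.1548  0.0944] F [ 6.6844 -5.8689 -4.1671] w 0.017397725759126834 25.94754248857498
```

View pics/c4.png

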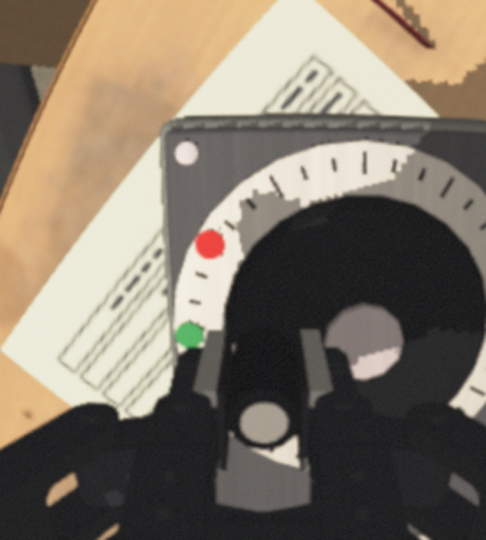

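Measured bearing is 2.908 against green's 2.91, so the dial is at green. Next, clockwise through the part that must be free.

```bash
python3 arc.py -3.375 -4.525 5; cat > st2.py <<'E'
from h import *
s=ctrl.sense();v=s["tcp_pos"][:2]-[.5345,-.1615];a=np.arctan2(v[1],v[0]);t=np.array([np.sin(a),-np.cos(a)])
print("t",s["t"],"az",a.round(3),"past green",(2.908-a).round(3),"r",np.hypot(*v)*1e3,"resist",-t@s["force"][:2],"radial",(v/np.hypot(*v))@s["force"][:2])
E
python3 - <<'E'
import numpy as np
ty=-.2745;ux=np.array([-np.sin(ty),np.cos(ty)]);uy=np.array([np.cos(ty),np.sin(ty)])
for a in np.arange(1.75,.4,-.1):
    t=np.array([np.sin(a),-np.cos(a)]);print(round(a,2),"per mm (cm): x",round(.1*ux@t,3),"y",round(.1*uy@t,3))
E
```

```text
[[0.69, 0.05], [1.34, 0.26], [1.94, 0.61], [2.43, 1.08], [2.81, 1.66]] -4.525
1.75 per mm (cm): x 0.044 y 0.09
1.65 per mm (cm): x 0.035 y 0.094
1.55 per mm (cm): x 0.025 y 0.097
1.45 per mm (cm): x 0.015 y 0.099
1.35 per mm (cm): x 0.005 y 0.1
1.25 per mm (cm): x -0.005 y 0.1
1.15 per mm (cm): x -0.015 y 0.099
1.05 per mm (cm): x -0.024 y 0.097
0.95 per mm (cm): x -0.034 y 0.094
0.85 per mm (cm): x -0.043 y 0.09
0.75 per mm (cm): x -0.052 y 0.085
0.65 per mm (cm): x -0.06 y 0.08
0.55 per mm (cm): x -0.068 y 0.073
0.45 per mm (cm): x -0.075 y 0.066
```

Emit:
play_rows --pt "0.69 0.05 0 0 10" --pt "1.34 0.26 0 0 10" --pt "1.94 0.61 0 0 10" --pt "2.43 1.08 0 0 10" --pt "2.81 1.66 0 0 10" --squeeze 20

```text
t: 8.97
tcp_pos: [0.5281, -0.1317, 0.0943]
tcp_rot: [[0.272, 0.962, -0.001], [0.962, -0.272, -0.0], [-0.0, -0.0, -1.0]]
force: [-1.1, -11.2, 1.3]
gripper_width: 0.0169
finger_force: 26.4
```

Emit:
play_rows --pt "0 0 0 0 10" --pt "0 0 0 0 10"

```text
t: 9.13
tcp_pos: [0.5289, -0.1318, 0.0944]
tcp_rot: [[0.272, 0.962, 0.001], [0.962, -0.272, -0.0], [-0.0, 0.001, -1.0]]
force: [4.7, -4.7, -1.0]
gripper_width: 0.0173
finger_force: 26.3
```

```bash
python3 st2.py
```

```text
t 9.1333 az 1.757 past green 1.151 r 30.241056352060188 resist -3.7254448326701803 radial -5.43450439509628
```

Emit:
play_rows --pt "0.02 0.045 0 0 10" --pt "0.04 0.09 0 0 10" --pt "0.04 0.09 0 0 10"

```text
t: 9.38
tcp_pos: [0.529, -0.1317, 0.0943]
tcp_rot: [[0.272, 0.962, -0.0], [0.962, -0.272, -0.0], [-0.0, -0.0, -1.0]]
force: [0.7, -6.9, 1.4]
gripper_width: 0.0171
finger_force: 26.4
```

```bash
python3 st2.py
```

```text
t 9.3833 az 1.752 past green 1.156 r 30.284106223207765 resist 0.5270666847972083 radial -6.941191974243954
```

Moving the command 1 mm raised the force by only about 4 N, so the stiffness is about 4.5 N/mm. Steps of 2 mm are safe.

Emit:
play_rows --pt "0.02 0.05 0 0 10" --pt "0.05 0.1 0 0 10" --pt "0.07 0.15 0 0 10" --pt "0.08 0.19 0 0 10" --pt "0.08 0.19 0 0 10"

```text
t: 9.8
tcp_pos: [0.5305, -0.1314, 0.0943]
tcp_rot: [[0.272, 0.962, -0.001], [0.962, -0.272, 0.0], [-0.0, -0.001, -1.0]]
force: [-2.1, -6.5, 3.2]
gripper_width: 0.0171
finger_force: 26.5
```

```bash
python3 st2.py
```

```text
t 9.8 az 1.702 past green 1.206 r 30.35054618661033 resist 2.913944692371564 radial -6.176435871657056
```

Emit:
play_rows --pt "0.01 0.05 0 0 10" --pt "0.03 0.1 0 0 10" --pt "0.05 0.15 0 0 10" --pt "0.06 0.19 0 0 10" --pt "0.06 0.19 0 0 10"

```text
t: 10.22
tcp_pos: [0.5324, -0.1312, 0.0943]
tcp_rot: [[0.272, 0.962, -0.002], [0.962, -0.272, 0.0], [-0.0, -0.002, -1.0]]
force: [-2.1, -6.1, 5.0]
gripper_width: 0.0172
finger_force: 26.6
```

```bash
python3 st2.py
```

```text
t 10.2167 az 1.64 past green 1.268 r 30.335591544727507 resist 2.469616280371306 radial -5.905147577918427
```

Emit:
play_rows --pt "0.02 0.07 0 0 10" --pt "0.045 0.14 0 0 10" --pt "0.065 0.21 0 0 10" --pt "0.085 0.285 0 0 10" --pt "0.085 0.285 0 0 10"

```text
t: 10.63
tcp_pos: [0.5364, -0.1313, 0.0943]
tcp_rot: [[0.273, 0.962, -0.001], [0.962, -0.273, 0.0], [0.0, -0.001, -1.0]]
force: [-2.6, -0.5, 5.0]
gripper_width: 0.0173
finger_force: 26.9
```

```bash
python3 st2.py
```

```text
t 10.6333 az 1.509 past green 1.399 r 30.285871994227662 resist 2.5686471140528213 radial -0.6699899592848564
```

Emit:
play_rows --pt "0.012 0.075 0 0 10" --pt "0.024 0.15 0 0 10" --pt "0.036 0.22 0 0 10" --pt "0.048 0.295 0 0 10" --pt "0.048 0.295 0 0 10"

```text
t: 11.05
tcp_pos: [0.5379, -0.1313, 0.0941]
tcp_rot: [[0.272, 0.962, -0.003], [0.962, -0.272, 0.001], [0.0, -0.004, -1.0]]
force: [-10.9, 0.1, 13.6]
gripper_width: 0.0169
finger_force: 27.7
```

```bash
python3 st2.py
```

```text
t 11.05 az 1.458 past green 1.45 r 30.388367820888778 resist 10.795855790757319 radial -1.1152373292105615
```

Resistance jumped to about 11 N at 1.45 rad past green, so the nose has dropped. I'll relax 1.5 mm, open the jaws and rise.

Emit:
play_rows --pt "-0.01 -0.08 0 0 10" --pt "-0.02 -0.15 0 0 10" --pt "-0.02 -0.15 0 0 25" --pt "-0.02 -0.15 0 0 45" --pt "-0.02 -0.15 0 0 45"

```text
t: 11.47
tcp_pos: [0.5382, -0.1316, 0.0942]
tcp_rot: [[0.273, 0.962, -0.0], [0.962, -0.273, 0.0], [0.0, -0.0, -1.0]]
force: [-0.4, -0.2, -0.2]
gripper_width: 0.0386
finger_force: 0.0
```

Emit:
play_rows --pt "0 0 -1 0 45" --pt "0 0 -2.5 0 45" --pt "0 0 -4 0 45" --pt "0 0 -5 0 45" --pt "0 0 -5 0 45"

```text
t: 11.88
tcp_pos: [0.5394, -0.1321, 0.1467]
tcp_rot: [[0.273, 0.962, 0.003], [0.962, -0.273, -0.001], [0.0, 0.003, -1.0]]
force: [0.1, -0.3, 0.8]
gripper_width: 0.039
finger_force: 0.0
```

```bash
python3 to.py .5029 -.2728 .145; python3 - <<'E'
from h import *
w=np.load("w1.npz");po=(w["p"],w["R"])
# red fin blob: wrist w1, top0, side0
def blob(f,x0,y0,x1,y1):
    im=cv2.imread(f)[y0:y1,x0:x1];h=cv2.cvtColor(im,40)
    m=(((h[...,0]<8)|(h[...,0]>172))&(h[...,1]>150)&(h[...,2]>70)).astype(np.uint8)
    n,_,st,c=cv2.connectedComponentsWithStats(m);i=1+st[1:,4].argmax();return st[i][:4]+[x0,y0,0,0],c[i]+[x0,y0]
print(blob("pics/w1.png",270,270,340,350),blob("pics/top0.png",310,215,345,245),blob("pics/side0.png",320,160,345,185))
for uv in((299.5,288),(299,334)):print(at("wrist",uv,.103,po))
E
```

```text
t 11.8833 pos [ 0.5394 -0.1321  0.1467] F [ 0.0601 -0.2683  0.7538] w 0.03899542585539854
shift cm [-14.5359   0.3183   0.1672] spin -0.005998177472413158 tooly -0.2759981774724133
(array([290, 288,  19,  47]), array([298.5021, 309.6025])) (array([318, 224,  12,   9]), array([323.2533, 227.7467])) (array([326, 167,  11,  16]), array([330.625 , 174.0694]))
[ 0.5156 -0.2381  0.103 ]
[ 0.5017 -0.283   0.103 ]
```

Emit:
play_rows --pt "-3.2 0.1 0 0 45" --pt "-7 0.2 0 0 45" --pt "-10.8 0.3 0 0 45" --pt "-13.6 0.4 0 0 45" --pt "-14.4 0.4 0 0 45"

```text
t: 12.3
tcp_pos: [0.5019, -0.2749, 0.144]
tcp_rot: [[0.275, 0.962, 0.0], [0.962, -0.275, -0.001], [-0.001, 0.0, -1.0]]
force: [-0.1, -0.2, 0.5]
gripper_width: 0.0383
finger_force: 0.0
```

Emit:
play_rows --pt "0 0 0 0 45" --pt "0 0 0 0 45" --pt "0 0 0 0 45"

```text
t: 12.55
tcp_pos: [0.5028, -0.2703, 0.144]
tcp_rot: [[0.272, 0.962, -0.0], [0.962, -0.272, 0.001], [0.0, -0.001, -1.0]]
force: [0.2, 0.9, -0.1]
gripper_width: 0.0382
finger_force: 0.0
```

```bash
python3 to.py .504 -.2722 .088; python3 - <<'E'
from h import *
s=ctrl.sense();im,_=ctrl.get_image("wrist")
cv2.imwrite("pics/c5.png",im[100:400,150:500])
p=ctrl.camera_params("wrist");K=p["K"];T=np.eye(4);T[:3,:3]=s["tcp_rot"];T[:3,3]=s["tcp_pos"];M=np.linalg.inv(T@p["hand_eye"])
X=np.array([.504,-.2722,.103]);c=M[:3,:3]@X+M[:3,3];r=np.hypot(c[0],c[1]);print("fin top in crop",K[:2,2]+K[0,0]*np.arctan2(r,c[2])*c[:2]/r-[150,100])
np.savez("w5.npz",p=s["tcp_pos"],R=s["tcp_rot"])
E
```

```text
t 12.55 pos [ 0.5028 -0.2703  0.144 ] F [ 0.1948  0.8662 -0.093 ] w 0.03822975016383025
shift cm [-0.1533  0.1679  5.6027] spin -0.005579028085596516 tooly -0.2755790280855965
fin top in crop [169.3366 142.3122]
```

View pics/c5.png

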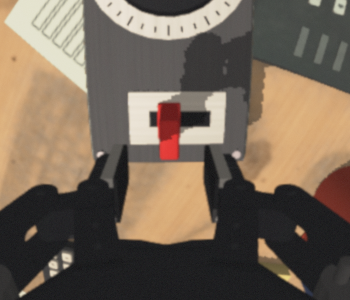

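The fin's top lies at crop (169,145) as predicted, midway between the pads (122 and 213). Down, then narrow the jaws without gripping.

Emit:
play_rows --pt "0 0.1 1.5 0 45" --pt "-0.1 0.15 3.2 0 45" --pt "-0.1 0.15 4.6 0 45" --pt "-0.1 0.15 5.4 0 45" --pt "-0.1 0.15 5.6 0 45"

```text
t: 13.02
tcp_pos: [0.5036, -0.2714, 0.087]
tcp_rot: [[0.271, 0.963, -0.002], [0.963, -0.271, 0.001], [0.001, -0.002, -1.0]]
force: [-0.9, 0.1, -0.0]
gripper_width: 0.0382
finger_force: 0.0
```

Emit:
play_rows --pt "0 0 0 0 38" --pt "0 0 0 0 32" --pt "0 0 0 0 28" --pt "0 0 0 0 25" --pt "0 0 0 0 25"

```text
t: 13.43
tcp_pos: [0.5043, -0.273, 0.0889]
tcp_rot: [[0.273, 0.962, 0.001], [0.962, -0.273, -0.0], [-0.0, 0.001, -1.0]]
force: [0.4, -0.3, 0.4]
gripper_width: 0.0213
finger_force: 0.0
```

```bash
cat > bx.py <<'E'
from h import *
s=ctrl.sense();uy=s["tcp_rot"][:2,1];v=s["tcp_pos"][:2]-[.504,-.2722]
print("t",s["t"],"box x,y mm",1e3*uy@v,1e3*s["tcp_rot"][:2,0]@v,"z",s["tcp_pos"][2],"resist",-uy@s["force"][:2],"F",s["force"],"w",s["gripper_width"],s["finger_force"])
E
python3 bx.py
```

```text
t 13.4333 box x,y mm 0.4660315660990811 -0.6719315766181931 z 0.0888786949142804 resist -0.4263190653309653 F [ 0.3673 -0.2675  0.4175] w 0.021315406621249235 0.0
```

Emit:
play_rows --pt "0 0.2 0 0 25" --pt "0 0.4 0 0 25" --pt "0 0.5 0 0 25" --pt "0 0.6 0 0 25" --pt "0 0.6 0 0 25"

```text
t: 13.85
tcp_pos: [0.5098, -0.2745, 0.0883]
tcp_rot: [[0.272, 0.962, -0.0], [0.962, -0.272, 0.0], [0.0, -0.0, -1.0]]
force: [-0.5, 0.3, 0.1]
gripper_width: 0.0212
finger_force: 0.2
```

```bash
python3 bx.py
```

```text
t 13.85 box x,y mm 6.196486972640558 -0.5935990201833995 z 0.08826098945136615 resist 0.5832949193853558 F [-0.5272  0.279   0.1496] w 0.021197445072717303 0.2469263132661581
```

Emit:
play_rows --pt "0 0.04 0 0 25" --pt "0 0.08 0 0 25" --pt "0 0.12 0 0 25" --pt "0 0.15 0 0 25" --pt "0 0.15 0 0 25"

```text
t: 14.27
tcp_pos: [0.5111, -0.2748, 0.0882]
tcp_rot: [[0.273, 0.962, -0.0], [0.962, -0.273, 0.0], [0.0, -0.0, -1.0]]
force: [-2.4, -0.3, -0.2]
gripper_width: 0.0214
finger_force: 0.9
```

```bash
python3 bx.py
```

```text
t 14.2667 box x,y mm 7.556266081771933 -0.5712999596501221 z 0.08823803922088785 resist 2.249469880860616 F [-2.4314 -0.3299 -0.2111] w 0.021407321369800312 0.8585020713508129
```

Emit:
play_rows --pt "0 0.05 0 0 25" --pt "0 0.1 0 0 25" --pt "0 0.15 0 0 25" --pt "0 0.2 0 0 25" --pt "0 0.2 0 0 25"

```text
t: 14.68
tcp_pos: [0.5132, -0.2754, 0.0883]
tcp_rot: [[0.272, 0.962, 0.0], [0.962, -0.272, 0.0], [0.0, 0.0, -1.0]]
force: [-2.1, 0.3, -0.6]
gripper_width: 0.0217
finger_force: 0.7
```

```bash
python3 bx.py
```

```text
t 14.6833 box x,y mm 9.719834607071393 -0.5349010192135045 z 0.0882620904453154 resist 2.1061071619748613 F [-2.1045  0.2983 -0.6178] w 0.02169501631501806 0.6815538369119167
```

Emit:
play_rows --pt "0 0.15 0 0 25" --pt "0 0.3 0 0 25" --pt "0 0.5 0 0 25" --pt "0 0.65 0 0 25" --pt "0 0.75 0 0 25"

```text
t: 15.1
tcp_pos: [0.5206, -0.2774, 0.0883]
tcp_rot: [[0.272, 0.962, 0.0], [0.962, -0.272, 0.0], [0.0, 0.0, -1.0]]
force: [-2.1, 0.8, 0.0]
gripper_width: 0.0212
finger_force: 1.0
```

Emit:
play_rows --pt "0 0.03 0 0 25" --pt "0 0.06 0 0 25" --pt "0 0.1 0 0 25" --pt "0 0.12 0 0 25" --pt "0 0.12 0 0 25"

```text
t: 15.52
tcp_pos: [0.5215, -0.2777, 0.0883]
tcp_rot: [[0.272, 0.962, -0.0], [0.962, -0.272, 0.0], [0.0, -0.0, -1.0]]
force: [-1.2, 1.4, -0.7]
gripper_width: 0.0213
finger_force: 0.8
```

```bash
python3 bx.py
```

```text
t 15.5167 box x,y mm 18.333523033563168 -0.5440830549389767 z 0.08829048454710324 resist 1.5342795162899012 F [-1.2103  1.3571 -0.7162] w 0.02131956791209067 0.824607890099287
```

Emit:
play_rows --pt "0 0.05 0 0 25" --pt "0 0.1 0 0 25" --pt "0 0.15 0 0 25" --pt "0 0.2 0 0 25" --pt "0 0.2 0 0 25"

```text
t: 15.93
tcp_pos: [0.5235, -0.2783, 0.0883]
tcp_rot: [[0.273, 0.962, 0.0], [0.962, -0.273, -0.0], [0.0, 0.0, -1.0]]
force: [-2.0, 2.2, -1.0]
gripper_width: 0.0213
finger_force: 0.7
```

```bash
python3 bx.py
```

```text
t 15.9333 box x,y mm 20.430030724286574 -0.545342347139565 z 0.08829053835444567 resist 2.4973284277806393 F [-1.9673  2.2184 -1.0284] w 0.021336764963777458 0.746424961835146
```

Emit:
play_rows --pt "0 0.03 0 0 25" --pt "0 0.06 0 0 25" --pt "0 0.1 0 0 25" --pt "0 0.12 0 0 25" --pt "0 0.12 0 0 25"

```text
t: 16.35
tcp_pos: [0.5242, -0.2785, 0.0883]
tcp_rot: [[0.272, 0.962, -0.001], [0.962, -0.272, 0.0], [0.0, -0.001, -1.0]]
force: [-4.8, 1.2, 1.8]
gripper_width: 0.0213
finger_force: 2.5
```

```bash
python3 bx.py
```

```text
t 16.35 box x,y mm 21.10593099908642 -0.521877531213413 z 0.08826220988841443 resist 4.917670801614074 F [-4.7671  1.2144  1.7514] w 0.021337729255512045 2.5133315473794937
```

The stop is felt at about 16 mm of travel (5 N). Back off, open, rise.

Emit:
play_rows --pt "0 -0.2 0 0 25" --pt "0 -0.5 0 0 35" --pt "0 -0.5 0 0 45" --pt "0 -0.5 0 0 45" --pt "0 -0.5 0 0 45"

```text
t: 16.77
tcp_pos: [0.52, -0.2774, 0.0884]
tcp_rot: [[0.273, 0.962, 0.001], [0.962, -0.273, -0.0], [-0.0, 0.001, -1.0]]
force: [-0.1, -0.4, -0.1]
gripper_width: 0.0382
finger_force: 0.0
```

Emit:
play_rows --pt "0 0 -1 0 45" --pt "0 0 -3 0 45" --pt "0 0 -5.5 0 45" --pt "0 0 -8 0 45" --pt "0 0 -9 0 45"

```text
t: 17.18
tcp_pos: [0.521, -0.278, 0.1821]
tcp_rot: [[0.272, 0.962, 0.004], [0.962, -0.272, -0.002], [-0.001, 0.004, -1.0]]
force: [0.9, -1.1, 0.3]
gripper_width: 0.0381
finger_force: 0.0
```

Emit:
play_rows --pt "0 0 0 0 45" --pt "0 0 0 0 45" --pt "0 0 0 0 45"

```text
t: 17.43
tcp_pos: [0.5193, -0.277, 0.1776]
tcp_rot: [[0.272, 0.962, -0.001], [0.962, -0.272, 0.001], [0.0, -0.001, -1.0]]
force: [0.0, -0.0, -0.6]
gripper_width: 0.0386
finger_force: 0.0
```

```bash
python3 bx.py; python3 - <<'E'
from h import *
im,_=ctrl.get_image("wrist");cv2.imwrite("pics/c6.png",im[60:400,150:500])
E
```

```text
t 17.4333 box x,y mm 16.02299211587566 -0.4069705068281248 z 0.17757882061529437 resist -0.0026375746990334645 F [ 0.0015 -0.0045 -0.5982] w 0.03855531057053427 0.0
```

View pics/c6.png

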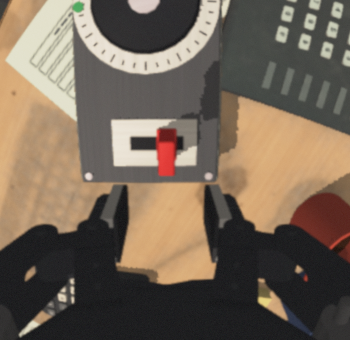

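The view shows the fin at crop (167,150), towards the far end of its slot (131–184); it had been at the near end, so the bolt is open and the gripper is clear.

```bash
python3 -c "
from station import ctrl
print(ctrl.sign_off())"
```

```text
the job is handed in; nothing more can be done
None
```

I dialed the lockbox open and slid the bolt about 16 mm to its stop. I then let go, lifted clear and handed the job in at about 17.5 s; the hand-in returned no verdict.

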